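# Close the wide canister and present it on the carousel

### The job

At the blood-collection desk, put the loose steel lid from the enamel tray squarely onto the one open canister of the carousel, so that it sits fully down. Then take the upright grip in the middle of the carousel and turn it until that wide, now closed canister stands in line with the pointer of the carousel's foot; finish while still gripping the upright grip and holding the carousel still there. Leave the other things on the desk where they are.

Things in the scene. Friction and masses are not known exactly. Their poses are not given: they have to be found in the camera images.
- lid_mid (a point): The loose lid's centre, half-way up (22 mm above its underside); z is up through the knob. From below: a plug 45 mm across and 8 mm high with a tapered foot that enters the canister, a steel disc 64 mm across and 6 mm thick, and a round black knob 18 mm across and 30 mm high (knob from 8 mm below to 22 mm above this point). It lies knob up in the tray. 60 to 130 g. When seated on the canister this point is 14 mm above jar_mouth.
- jar_mouth (a point): Centre of the mouth (rim height, 100 mm above the desk) of the open steel canister on the carousel. Outer diameter 58 mm, bore 50 mm, 72 mm tall; it is the only open one and wider and taller than the three closed ones (44 mm across, low knobs, up to 96 mm above the desk). It is fixed to the turntable 80 mm from the turning axis and its x axis points from the canister towards the turning axis.
- grip_mid (a point): Centre of the upright black grip on the carousel's turning axis: a flat bar 12 mm thick (its x), 44 mm long (its y) and 44 mm high, from 146 to 190 mm above the desk, on a 16 mm post. Its x axis points from the open canister to the turning axis and onward, so the bar's flat faces look towards and away from that canister. The highest part of the carousel; a seated lid's knob reaches 136 mm.
- front (a point): The point, fixed on the carousel's foot at rim height, where the open canister's mouth centre must come: 80 mm from the turning axis, in line with the pointer, a black tongue that sticks out from under the turntable (120 mm radius) towards the robot's side and ends in a small upright block 142 mm from the axis.
- carousel (a joint): Turning angle of the carousel in rad, counter-clockwise from above positive; at 0 (or 6.283) the open canister is at the pointer. Turns freely either way without a stop in use, with light friction (about 0.04 N m) that keeps it where it is left.
- tray: White enamel tray with black rim, 200 x 250 mm (its x, y), rim 17 mm high, floor 4 mm above the desk; fixed. Origin at the centre of its underside. The lid lies in it.
- vial: Small jar with blue cap, 36 mm across, 55 mm high, standing in the tray; leave alone. Origin at its underside.
- pump: White pump bottle, 55 x 85 mm, 196 mm high; leave alone. Origin at its underside.
- tape: Roll of tape lying flat, 68 mm across, 24 mm high; leave alone. Origin at its underside.
- pen: Pen, 130 mm long, lying along its x; leave alone. Origin on the desk near its middle.
- stapler: Stapler, 130 x 34 mm, 44 mm high, long side along its x; leave alone. Origin at its underside.
- spirit: Bottle with white cap, 52 mm across, 110 mm high; leave alone. Origin at its underside.
- beaker: Clear beaker, 70 mm across, 75 mm high; leave alone. Origin at its underside.

How it is judged:
By the outcome, as a careful person would: the job done as asked, in the order asked, and still so for the second after the job is handed in, while the arm keeps its last pose, push and grip.
It also fails if it takes over 64 s, if anything falls off the work surface, if the arm or the gripper's body presses on something with over 40 N, if the wrist force passes 120 N, or if a joint passes its speed limit or range.

### The arm

A 6-joint arm with a two-finger parallel gripper is mounted at the origin on the work surface. World frame = base frame: x ahead of the robot, y to its left, z up, the work surface at z = 0. Lengths are in mm, angles in rad, forces in N, time in s.
With the tool pointing down it reaches from about 350 to 975 mm from the base axis. Payload 7.1 kg.
Tool frame: the origin (TCP) lies between the finger pads; the fingertips stand 19 mm ahead of it and the grasp point (between the pads) is the TCP; y points along the fingers, z is the direction in which the jaws open and shut, and the axes are right-handed (so a half turn about y gives the same grasp; the last joint's range is limited). The gripper opens to 88 mm and grips with 3 to 60 N. Pads are 20 mm wide; open, the fingers measure 115 mm over their backs; the gripper's body (75 mm by 178 mm) begins 61 mm behind the grasp point.
Start: joints at [-1.179, 0.423, 1.63, -0, 1.089, -0.019], TCP at [249.605, -572.977, 214.975] pointing down, gripper open.
Joint ranges: [-3, 3], [-0.9, 2.11], [0.09, 2.58], [-1.31, 4.45], [0.11, 2.69], [-2.54, 2.54]. Speed limits (rad/s): [2.39, 2.39, 3.01, 3.14, 3.14, 3.14].

### API

Orientations are given as a rotation vector (axis times angle).
In Python, from workcell import ctrl gives the robot as it stands.
- The arm moves only by the tool servo_tool, never from a script. Its argument "moves" is text: rows parted by semicolons, each of 6 numbers parted by spaces: the shift along the world's x, y, z in m, then the turn, a rotation vector about the world's x, y, z in degrees. A call has 1 to 8 rows; each row is the pose to reach, as a shift and turn from the pose commanded when the call began; what a row does not reach only later rows make up. A row lasts 1/8 s, in which the tool goes at most 62.5 mm and 10.7 degrees, less where a joint would pass 70% of its speed; a pose out of reach is approached as far as the arm can. A call with a gripper value outside its range is refused whole. "hand" is the closure in counts, from 0 (fully open) to 255 (shut), set as the call begins (left out, the last holds). The fingers move at their own pace and stop on an object; the grip force is fixed at half the most. Time passes only in rows, so rows that repeat a pose let the fingers close. It gives the time, the measured TCP pose, the force and the opening at its end, in the units of the state.
- ctrl.get_obs(): the state, without advancing time (a new reading comes with each control period).
- ctrl.get_image(name): name is "scene" or "top" or "wrist"; returns a dict with "pixels" (400x640x3 uint8, red, green, blue), "depth" (400x640 float32, mm along the optical axis (not along the pixel's ray), 0 where there is no reading), "vertical_fov" (degrees; the focal length in pixels is half the picture's height over the tangent of half this angle, whatever the lens; pixels are square), "cx", "cy" (the principal point, pixels), "xyz" and "attitude" of the camera in the world; the wrist camera has in their place "T_tool_cam" (4x4, takes a point from camera to tool coordinates, whose origin is the TCP and whose axes are the tool frame's). Camera axes: x right, y up, looking along -z (the intrinsics and any distortion apply to the point x, -y, -z); pixel columns grow to the right and rows downward; lengths in mm; the calibration is good to about 2 mm. A picture is of the moment at which its call begins: read the wrist's pose just before it.
- ctrl.close_job(): hands the job in, once; it reports no verdict.
The state is a dict: "t": time; "qpos": joint angles; "qvel": joint speeds; "joint_torque": joint torques, N m; "ee_pos": TCP position; "orientation": TCP orientation; "ft_force": force on the tool from outside, world axes, zero at the start; "moment": the same for the moment, N m; "width": finger opening in mm.
Only numpy, scipy, OpenCV 4.12 (cv2) and the standard library are available. Lean on these libraries where they do the work, as an engineer would, in place of code of your own. Each camera call takes 0.05 s, during which the arm holds its last target.

## Working session

There is one attempt and no reset: what is moved stays moved. The work goes in short steps, Python scripts to look and compute and a tool call to move; the robot and the scene stay as the last step left them, time stands still between calls to the robot, and variables do not carry over. Pictures are saved under pics/ and viewed, and the job is handed in when it is done.

Besides the shell and the picture viewer there is one more tool, called by a JSON object that holds its "api" and its "payload". servo_tool: Moves the arm, as the interface text tells. Its arguments: {"type":"object","properties":{"moves":{"type":"string"},"hand":{"type":"number"}},"required":["moves"]}

```bash
ls; mkdir -p pics; cat > h.py <<'E'
from workcell import ctrl
import numpy as np, cv2
def grab(n,fn):
    o=ctrl.get_obs(); im=ctrl.get_image(n); cv2.imwrite('pics/'+fn+'.png',im['pixels'][:,:,::-1]); np.save('pics/'+fn+'.npy',dict(im=im,o=o),allow_pickle=True); return o,im
E
python3 - <<'E'
from h import *
print(ctrl.get_obs())
for n in('scene','top','wrist'):
    o,im=grab(n,n+'0'); print(n,{k:v for k,v in im.items() if k not in('pixels','depth')})
E
```

```text
pics
{'t': 0.0, 'qpos': array([-1.17898196e+00,  4.23834560e-01,  1.63067291e+00,  4.58853469e-06,
        1.08858485e+00, -1.90218064e-02]), 'qvel': array([-0.00045176, -0.0006546 , -0.00151787,  0.00112539, -0.00070443,
       -0.00061572]), 'joint_torque': array([-2.39360110e-03, -5.44629693e+01, -2.73677033e+01,  6.43495610e-02,
        2.27836613e-02, -1.04114670e-04]), 'ee_pos': array([ 249.41011944, -572.47311234,  214.21233494]), 'orientation': array([-0.4160163 ,  1.99682476, -1.99381959]), 'ft_force': array([ 0.26953664, -0.23016845,  0.25570806]), 'moment': array([-0.0400932 ,  0.0503425 ,  0.03634967]), 'width': 87.64128231890497}
scene {'vertical_fov': 45.938358070021366, 'cx': 319.7124036702782, 'cy': 197.4572959309398, 'xyz': array([1540.05552681, -434.83027949,  975.91922485]), 'attitude': array([0.79929787, 0.53071992, 1.04148196])}
top {'vertical_fov': 53.38455081267673, 'cx': 324.31060321504907, 'cy': 201.33296079213355, 'xyz': array([ 421.30038947,   13.47951858, 1060.92719791]), 'attitude': array([ 0.07750799, -0.13708119, -1.53982408])}
wrist {'vertical_fov': 62.66915313192441, 'cx': 324.17015114988163, 'cy': 198.68406885103886, 'T_tool_cam': array([[ 9.22738356e-04, -9.67865585e-01, -2.51466417e-01,
        -6.81591069e+01],
       [-5.00056414e-04,  2.51466046e-01, -9.67865992e-01,
        -1.68860134e+02],
       [ 9.99999449e-01,  1.01883447e-03, -2.51950028e-04,
        -1.06429850e+00],
       [ 0.00000000e+00,  0.00000000e+00,  0.00000000e+00,
         1.00000000e+00]])}
```

View pics/top0.png

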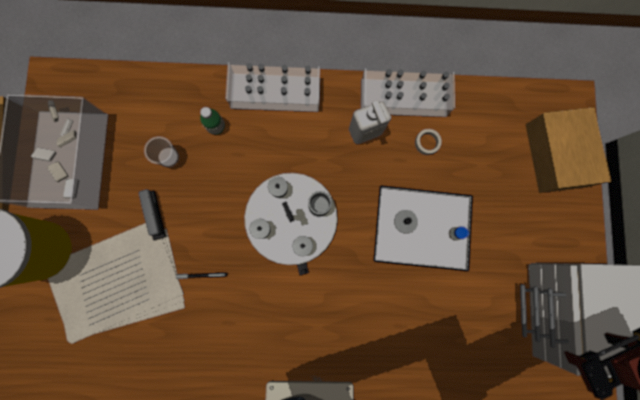

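View pics/scene0.png

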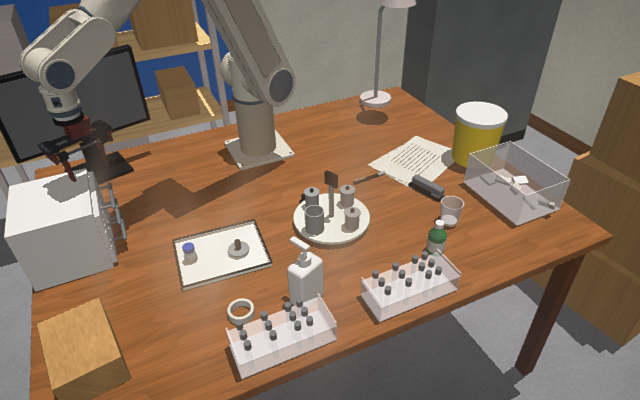

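View pics/wrist0.png

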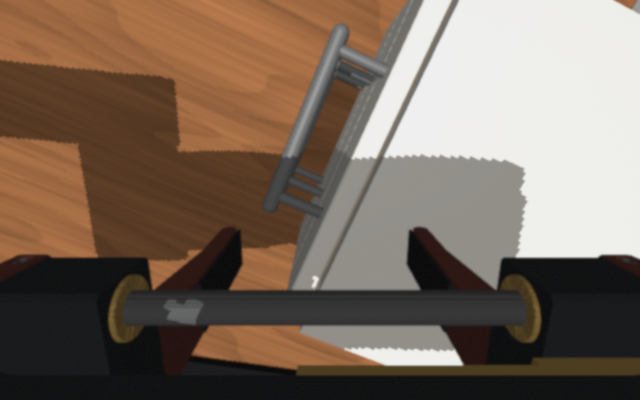

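Top view: the lid knob is at about (407,221), the open canister at (320,204), the grip at (290,212) and the pointer block at (303,268). The vial is at (460,233).

```bash
cat >> h.py <<'E'
from scipy.spatial.transform import Rotation as R
def cloud(im,o=None):
    d=im['depth'].astype(float); f=200/np.tan(np.radians(im['vertical_fov']/2))
    v,u=np.mgrid[0:400,0:640]
    P=np.stack([(u-im['cx'])/f*d,-(v-im['cy'])/f*d,-d],-1)
    if 'xyz' in im: W=P@R.from_rotvec(im['attitude']).as_matrix().T+im['xyz']
    else:
        T=im['T_tool_cam']; W=P@T[:3,:3].T+T[:3,3]; W=W@R.from_rotvec(o['orientation']).as_matrix().T+o['ee_pos']
    W[d<=0]=np.nan
    return W
def load(fn):
    a=np.load('pics/'+fn+'.npy',allow_pickle=True).item(); return a['o'],a['im']
def circ(p):
    A=np.c_[2*p,np.ones(len(p))]; s=np.linalg.lstsq(A,(p**2).sum(1),rcond=None)[0]
    return s[:2],np.sqrt(s[2]+s[0]**2+s[1]**2)
E
python3 - <<'E'
from h import *
for n in('top0','scene0'):
    o,im=load(n); W=cloud(im); print(n)
    pts={'top0':[(407,221),(399,215),(320,204),(320,194),(291,218),(288,211),(303,268),(460,233),(420,250),(350,300),(377,188),(472,194),(468,269),(375,263)],'scene0':[(237,243),(331,178),(315,212),(400,300)]}[n]
    for u,v in pts: print((u,v),W[v,u].round(1))
o,im=load('top0');W=cloud(im)
z=W[...,2]
import matplotlib if False else None
E
python3 - <<'E'
from h import *
o,im=load('top0');cv2.imwrite('pics/zoom0.png',cv2.resize(im['pixels'][150:290,220:490,::-1],None,fx=2.9,fy=2.9,interpolation=cv2.INTER_CUBIC))
for n in('top0','scene0'):
    o,im=load(n); W=cloud(im)
    for u,v in {'top0':[(407,221),(399,215),(320,204),(320,194),(291,218),(288,211),(303,268),(460,233),(420,250),(350,300),(377,188),(472,194),(468,269),(375,263)],'scene0':[(237,243),(331,178),(315,212),(400,300)]}[n]: print(n,(u,v),W[v,u].round(1))
E
```

```text
top0 (407, 221) [ 517.2 -237.8   47.8]
top0 (399, 215) [ 535.7 -224.6   14.7]
top0 (320, 204) [556.4 -12.9  33. ]
top0 (320, 194) [576.9 -11.2  70.6]
top0 (291, 218) [502.9  53.9 190.5]
top0 (288, 211) [518.5  61.2 186.5]
top0 (303, 268) [390.1  26.3  10.1]
top0 (460, 233) [ 489.3 -371.2   59.5]
top0 (420, 250) [ 444.8 -283.5    3.7]
top0 (350, 300) [310.3 -98.9  -0.6]
top0 (377, 188) [ 609.3 -167.5    0.7]
top0 (472, 194) [ 601.4 -430.4   -1.6]
top0 (468, 269) [ 398.3 -405.4   20.6]
top0 (375, 263) [ 4.075e+02 -1.637e+02  3.000e-01]
scene0 (237, 243) [ 528.3 -244.9   43.5]
scene0 (331, 178) [530.5  56.9 178.7]
scene0 (315, 212) [532.8   1.5  72.4]
scene0 (400, 300) [918.1  56.9  53.2]  File "<stdin>", line 8
    import matplotlib if False else None
                      ^^
SyntaxError: invalid syntax
```

View pics/zoom0.png

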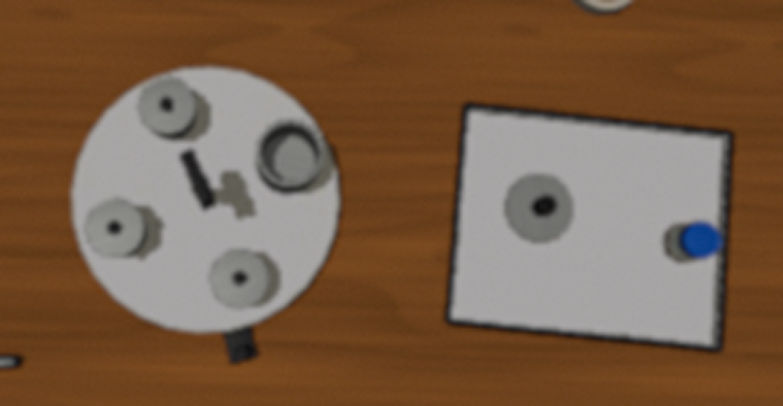

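```bash
python3 - <<'E'
from h import *
for n in('top0','scene0'):
    o,im=load(n); W=cloud(im); z=W[...,2]
    def sel(c,r,a,b): return W[(np.hypot(W[...,0]-c[0],W[...,1]-c[1])<r)&(z>a)&(z<b)]
    k=sel((520,-240),30,42,55); print(n,'knob',len(k),k.mean(0).round(1))
    k=sel((517,-240),45,12,24); print('disc',len(k),k.mean(0).round(1), (k[:,:2].max(0)+k[:,:2].min(0))/2,np.ptp(k[:,:2],axis=0))
    k=sel((555,-13),50,92,108); print('rim',len(k),k.mean(0).round(1),(k[:,:2].max(0)+k[:,:2].min(0))/2,np.ptp(k[:,:2],axis=0))
    k=sel((520,50),45,180,200); print('grip',len(k),k.mean(0).round(1),(k[:,:2].max(0)+k[:,:2].min(0))/2,np.ptp(k[:,:2],axis=0))
    k=sel((370,26),60,5,40); print('ptr',len(k),k.mean(0).round(1))
o,im=load('top0');W=cloud(im)
hsv=cv2.cvtColor(im['pixels'],cv2.COLOR_RGB2HSV)
print('sat at disc',hsv[218,250:340:8,1])
o=ctrl.get_obs();print(R.from_rotvec(o['orientation']).as_matrix().round(3))
E
```

```text
top0 knob 37 [ 519.6 -241.7   46.8]
disc 394 [ 518.8 -241.1   17.4] [ 518.90103141 -241.79624833] [61.37434038 61.71077758]
rim 125 [551.8 -10.5  98.8] [551.76308556  -9.99701771] [57.03458592 56.27424767]
grip 108 [518.1  61.9 188.8] [518.30049235  62.19019953] [39.85814569 25.39141024]
ptr 332 [404.1  33.8  22.1]
scene0 knob 26 [ 522.7 -244.8   46.4]
disc 226 [ 526.6 -245.    17. ] [ 523.26499375 -244.53023605] [60.57035696 61.65429329]
rim 104 [555.9 -12.2  97.1] [555.29913501 -12.79221788] [60.09395436 57.54907822]
grip 69 [523.5  59.5 186.1] [520.66859807  59.85171754] [44.43895457 28.03955465]
ptr 47 [392.2  18.8  19. ]
sat at disc [  3   5   3   6   5  14  32  10   5   5   6 182]
[[-0.917 -0.     0.399]
 [-0.399  0.001 -0.917]
 [-0.    -1.    -0.001]]
```

Lid ≈(520,-243), mouth ≈(553,-11), axis ≈(519,61). The mouth-to-axis distance comes out at 80 mm, which matches. Moving the wrist camera over the lid next.

{"api": "servo_tool", "payload": {"moves": "0.02 0.03 0.01 0 0 8; 0.055 0.07 0.01 0 0 18; 0.09 0.115 0.01 0 0 28; 0.13 0.16 0 0 0 38; 0.17 0.205 -0.01 0 0 48; 0.21 0.25 -0.02 0 0 58; 0.245 0.295 -0.03 0 0 68; 0.27 0.33 -0.04 0 0 78", "hand": 0}}

```text
t: 1.15
ee_pos: [520.8, -241.0, 174.5]
orientation: [-1.3, 1.054, -1.054]
ft_force: [-0.5, -0.7, 0.4]
width: 88.0
```

{"api": "servo_tool", "payload": {"moves": "0 0 -0.02 0 0 7; 0 0 -0.03 0 0 14; 0 0 -0.03 0 0 14"}}

```text
t: 1.52
ee_pos: [519.0, -242.4, 144.0]
orientation: [-1.388, 0.877, -0.874]
ft_force: [-0.1, 0.4, -0.2]
width: 87.9
```

```bash
python3 - <<'E'
from h import *
o,im=grab('wrist','wrist1'); W=cloud(im,o); z=W[...,2]
print(o['t'],o['ee_pos'],o['qpos'].round(3),R.from_rotvec(o['orientation']).as_matrix().round(3))
def sel(c,r,a,b): return W[(np.hypot(W[...,0]-c[0],W[...,1]-c[1])<r)&(z>a)&(z<b)]
k=sel((520,-240),30,42,55); print('knob',len(k),k.mean(0).round(1),(k[:,:2].max(0)+k[:,:2].min(0))/2,np.ptp(k[:,:2],axis=0))
k=sel((520,-240),45,12,24); print('disc',len(k),k.mean(0).round(1), (k[:,:2].max(0)+k[:,:2].min(0))/2,np.ptp(k[:,:2],axis=0))
E
```

```text
1.525 [ 519.00391104 -242.43818512  144.01701824] [-0.458  0.44   1.796  0.     0.907 -0.903] [[ 0.43  -0.002  0.903]
 [-0.903  0.001  0.43 ]
 [-0.002 -1.    -0.001]]
knob 346 [ 519.5 -240.5   46.8] [ 519.7638167 -240.8687266] [17.00846803 16.93679428]
disc 3140 [ 519.1 -239.5   17.1] [ 519.98173397 -240.95174846] [63.11220771 62.65435136]
```

View pics/wrist1.png

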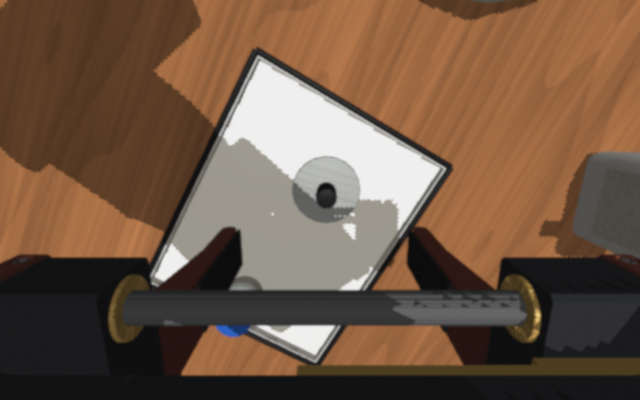

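Wrist view: the knob is at (326,193), which gives the lid centre as (519.8,-241). Descending to grasp it.

{"api": "servo_tool", "payload": {"moves": "0.001 0.001 -0.03 0 0 0; 0.001 0.001 -0.06 0 0 0; 0.001 0.001 -0.085 0 0 0; 0.001 0.001 -0.1 0 0 0; 0.001 0.001 -0.105 0 0 0; 0.001 0.001 -0.105 0 0 0"}}

```text
t: 2.33
ee_pos: [520.9, -242.2, 40.4]
orientation: [-1.387, 0.875, -0.876]
ft_force: [0.2, 0.6, 1.0]
width: 87.7
```

{"api": "servo_tool", "payload": {"moves": "0 0 0 0 0 0; 0 0 0 0 0 0; 0 0 0 0 0 0; 0 0 0 0 0 0; 0 0 0 0 0 0; 0 0 0 0 0 0; 0 0 0 0 0 0; 0 0 0 0 0 0", "hand": 255}}

```text
t: 3.32
ee_pos: [520.9, -242.0, 40.4]
orientation: [-1.387, 0.875, -0.875]
ft_force: [-2.0, 1.4, 11.1]
width: 11.7
```

```bash
python3 - <<'E'
from h import *
print(ctrl.get_obs())
o,im=grab('wrist','wrist2'); 
E
```

```text
{'t': 3.325, 'qpos': array([-4.55779710e-01,  6.00746929e-01,  1.83442858e+00,  2.33142074e-04,
        7.06050700e-01, -9.01497058e-01]), 'qvel': array([ 0.00178973, -0.01050973, -0.0083783 ,  0.00500873,  0.01093525,
        0.00106703]), 'joint_torque': array([-8.17479361e-01, -4.85007620e+01, -1.63752759e+01, -2.64030788e-01,
       -7.55279548e-01, -1.44154315e-04]), 'ee_pos': array([ 520.85665927, -242.01939695,   40.39891746]), 'orientation': array([-1.38744556,  0.87475887, -0.87533014]), 'ft_force': array([-1.95304825,  1.35062359, 11.06714942]), 'moment': array([ 0.2937169 ,  0.11714721, -0.02002219]), 'width': 11.735309040892304}
```

View pics/wrist2.png

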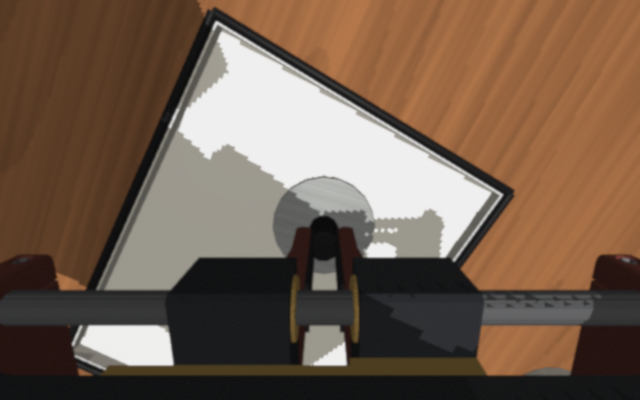

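```bash
python3 - <<'E'
from h import *
o,im=load('wrist2'); W=cloud(im,o); z=W[...,2]
T=(W-o['ee_pos'])@R.from_rotvec(o['orientation']).as_matrix()
for v in range(205,280,5):
    print(v,' '.join('(%.0f,%.0f,%.0f)'%tuple(T[v,u]) for u in range(286,366,8)))
m=(z>12)&(z<24)&(np.hypot(W[...,0]-520,W[...,1]+240)<45);k=W[m];print(len(k),k.mean(0))
A=np.c_[k[:,:2],np.ones(len(k))];print(np.linalg.lstsq(A,k[:,2],rcond=None)[0])
print((k[:,:2].max(0)+k[:,:2].min(0))/2,np.ptp(k[:,:2],axis=0))
cv2.imwrite('pics/z2.png',cv2.resize(im['pixels'][160:300,240:420,::-1],None,fx=4,fy=4,interpolation=cv2.INTER_CUBIC))
E
```

```text
205 (-16,23,-23) (-16,23,-19) (-16,23,-14) (-15,24,-9) (-15,24,-4) (-15,24,1) (-15,23,6) (-15,23,11) (-15,24,15) (-16,23,20)
210 (-12,24,-24) (-12,24,-19) (-12,24,-14) (-13,22,-9) (-12,23,-4) (-13,23,1) (-12,24,6) (-12,24,11) (-12,23,15) (-12,24,20)
215 (-10,22,-23) (-9,23,-19) (-9,23,-14) (-9,23,-9) (-9,23,-4) (-9,22,1) (-9,22,6) (-9,25,11) (-9,23,16) (-9,24,21)
220 (-6,22,-24) (-6,23,-19) (-6,23,-14) (-6,23,-9) (-9,13,-4) (-10,12,1) (-7,19,6) (-6,24,11) (-6,24,16) (-6,23,20)
225 (-2,24,-24) (-2,24,-19) (-3,23,-14) (-4,19,-9) (-9,4,-4) (-9,4,1) (-8,8,5) (-3,23,11) (-2,24,16) (-3,23,21)
230 (1,23,-24) (0,22,-19) (-12,-13,-11) (-12,-11,-7) (-10,-4,-4) (-10,-5,1) (-8,0,5) (nan,nan,nan) (-12,-12,13) (0,23,21)
235 (4,24,-24) (4,23,-19) (-13,-20,-11) (-11,-16,-7) (-8,-7,-3) (-7,-6,1) (-7,-6,5) (-13,-21,8) (-12,-19,12) (4,23,21)
240 (7,24,-24) (-12,-26,-14) (-13,-26,-11) (-11,-22,-7) (-5,-6,-4) (-5,-6,1) (-5,-6,5) (-12,-26,8) (-12,-25,12) (8,25,21)
245 (11,25,-24) (-13,-32,-14) (-12,-31,-10) (-11,-28,-7) (-2,-6,-4) (-2,-7,1) (-2,-7,5) (-12,-32,8) (-12,-31,11) (11,23,21)
250 (14,23,-24) (-1
[... 175 characters left out ...]
,1) (4,-7,5) (-13,-43,7) (-12,-43,11) (-13,-43,14)
260 (-34,-94,-10) (-34,-94,-8) (-13,-48,-9) (-11,-44,-6) (21,24,-4) (7,-6,1) (21,23,6) (-11,-45,7) (-12,-47,10) (-34,-94,8)
265 (-34,-96,-9) (-34,-96,-7) (-12,-51,-9) (-11,-48,-6) (24,24,-4) (24,23,1) (24,23,6) (-11,-49,7) (-13,-52,10) (-34,-96,8)
270 (-34,-99,-9) (-34,-99,-7) (-12,-56,-9) (-10,-52,-6) (28,24,-4) (28,23,1) (28,23,6) (-11,-53,7) (-12,-56,9) (-34,-99,8)
275 (-35,-103,-9) (-33,-99,-7) (-12,-59,-8) (-9,-53,-6) (39,37,-5) (39,38,1) (38,37,6) (-11,-58,6) (-12,-60,9) (-34,-101,7)
5052 [ 515.93741681 -233.36811242   17.08777684]
[ 1.00131354e-03 -4.75362303e-03  1.54618177e+01]
[ 519.89661577 -240.44892694] [63.1184565  61.97582041]
```

View pics/z2.png

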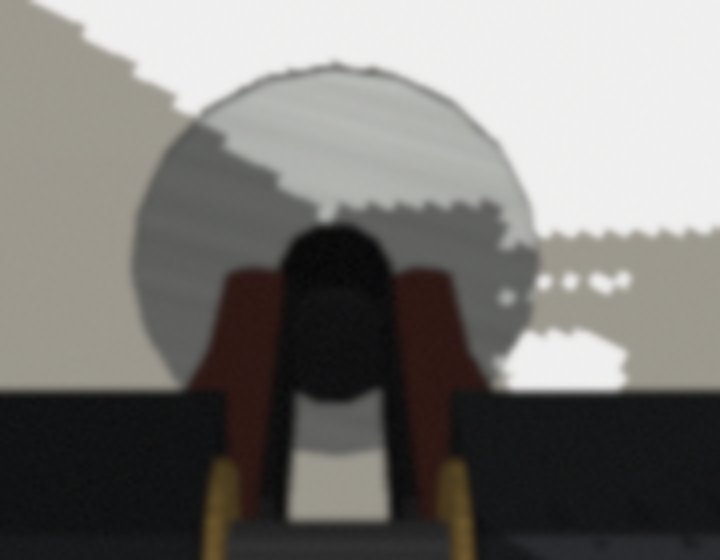

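The grasp is centred on the knob (tool x ≈ -1, jaw axis ≈ 0.5), and the lid lies level. Lifting it.

{"api": "servo_tool", "payload": {"moves": "0 0 0.003 0 0 0; 0 0 0.008 0 0 0; 0 0 0.015 0 0 0; 0 0 0.03 0 0 0; 0 0 0.05 0 0 0; 0 0 0.08 0 0 0; 0 0 0.11 0 0 0; 0 0 0.14 0 0 0"}}

```text
t: 4.38
ee_pos: [520.6, -242.0, 182.0]
orientation: [-1.388, 0.874, -0.876]
ft_force: [0.4, -0.1, 0.1]
width: 0.4
```

```bash
python3 - <<'E'
from h import *
o,im=grab('wrist','wrist3'); W=cloud(im,o); z=W[...,2]
print(o['ee_pos'],o['ft_force'],o['width'])
T=(W-o['ee_pos'])@R.from_rotvec(o['orientation']).as_matrix()
m=(abs(T[...,1]-24)<8)&(np.hypot(T[...,0],T[...,2])<45);k=T[m];print(len(k),k.mean(0))
A=np.c_[k[:,[0,2]],np.ones(len(k))];print(np.linalg.lstsq(A,k[:,1],rcond=None)[0])
# disc edge: boundary of mask, circle fit
mm=m.astype(np.uint8); e=m&~cv2.erode(mm,np.ones((3,3))).astype(bool)
e&=(T[...,0]<0)
q=T[e][:,[0,2]]; 
for _ in range(5):
    c,r=circ(q); q=q[abs(np.hypot(*(q-c).T)-r)<3]
print(c,r,len(q))
m=(abs(T[...,1]+7)<4)&(np.hypot(T[...,0],T[...,2])<15);k=T[m];print('knob top',len(k),k.mean(0),k.min(0),k.max(0))
o,im=grab('scene','scene3');cv2.imwrite('pics/s3.png',cv2.resize(im['pixels'][120:280,160:400,::-1],None,fx=3,fy=3,interpolation=cv2.INTER_CUBIC))
E
```

```text
[ 520.62376394 -241.99701451  182.00074304] [ 0.38425923 -0.05977381  0.1098022 ] 0.3912472093414905
0 [nan nan nan]
[0. 0. 0.]
[0. 0.] 0.0 0
knob top 85 [-11.95536608  -9.02445137  -0.05836774] [-12.93654591 -10.99690537  -8.56422246] [-10.45202059  -6.67822545   8.39645799]<stdin>:5: RuntimeWarning: Mean of empty slice.
  ret = um.true_divide(
```

View pics/wrist3.png

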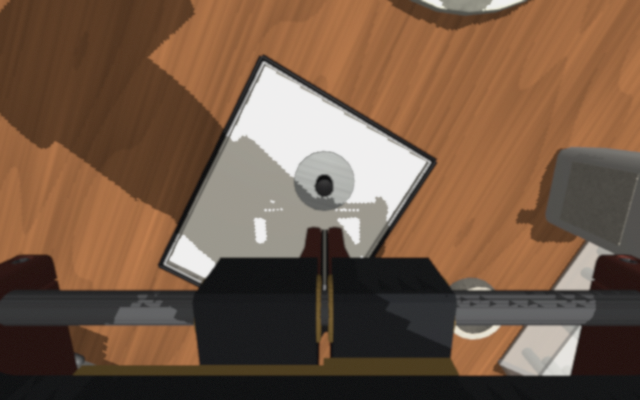

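View pics/s3.png

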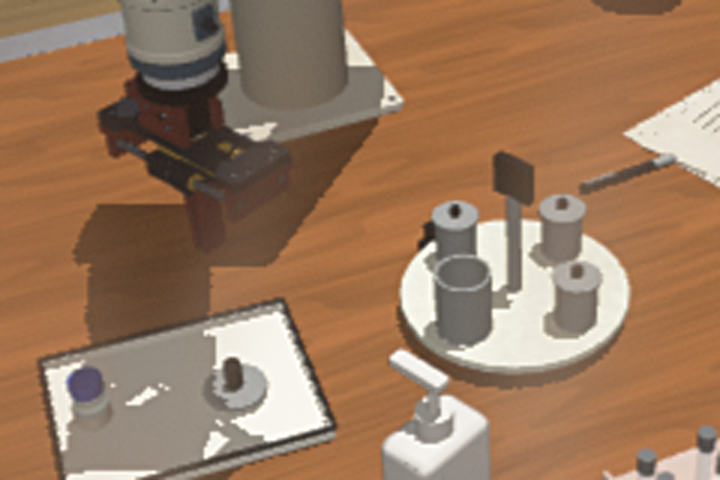

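It slipped off: the fingers are empty and the lid is still in the tray, undisturbed. I'll check the finger geometry before trying again.

```bash
python3 - <<'E'
from h import *
for n in('wrist1','wrist2','wrist3'):
    o,im=load(n); W=cloud(im,o)
    T=(W-o['ee_pos'])@R.from_rotvec(o['orientation']).as_matrix()
    print(n,o['width'])
    for y in range(-66,24,6):
        m=(abs(T[...,1]-y)<3)&(abs(T[...,0])<20)&(abs(T[...,2])<70)
        k=T[m]
        if len(k): 
            L=k[k[:,2]<0];Rr=k[k[:,2]>0]
            f=lambda a:'n%d x[%.0f %.0f] z[%.1f %.1f]'%(len(a),a[:,0].min(),a[:,0].max(),a[:,2].min(),a[:,2].max()) if len(a) else '-'
            print(y,f(L),'|',f(Rr))
o,im=load('wrist3');cv2.imwrite('pics/z3.png',cv2.resize(im['pixels'][150:300,240:420,::-1],None,fx=4,fy=4,interpolation=cv2.INTER_CUBIC))
o,im=load('wrist1');cv2.imwrite('pics/z1.png',cv2.resize(im['pixels'][150:300,200:460,::-1],None,fx=3,fy=3,interpolation=cv2.INTER_CUBIC))
E
```

```text
wrist1 87.91297147291706
-66 n487 x[-13 10] z[-57.4 -43.6] | n499 x[-13 11] z[43.4 57.8]
-60 n383 x[-13 10] z[-56.6 -43.4] | n364 x[-13 11] z[43.2 56.3]
-54 n333 x[-13 -2] z[-55.9 -43.4] | n342 x[-13 -2] z[43.1 55.5]
-48 n328 x[-13 1] z[-54.7 -43.5] | n325 x[-13 1] z[43.2 54.8]
-42 n305 x[-13 5] z[-54.3 -43.6] | n307 x[-13 5] z[43.4 54.6]
-36 n291 x[-13 8] z[-53.1 -43.5] | n301 x[-13 8] z[43.1 53.1]
-30 n279 x[-13 9] z[-52.8 -43.5] | n267 x[-13 9] z[43.4 52.8]
-24 n245 x[-13 9] z[-52.9 -43.5] | n243 x[-13 9] z[43.4 53.0]
-18 n223 x[-13 9] z[-52.6 -43.4] | n226 x[-13 9] z[43.5 52.7]
-12 n187 x[-13 8] z[-53.1 -43.4] | n196 x[-13 9] z[43.2 53.1]
-6 n63 x[-13 9] z[-52.9 -43.8] | n62 x[-12 9] z[43.6 51.9]
wrist2 11.735309040892304
-66 n115 x[-13 10] z[-9.1 -5.8] | n115 x[-13 10] z[5.5 8.6]
-60 n104 x[-13 7] z[-10.3 -5.7] | n105 x[-13 9] z[5.5 10.1]
-54 n115 x[-13 -3] z[-10.8 -5.7] | n115 x[-13 -3] z[5.5 10.6]
-48 n100 x[-13 2] z[-11.2 -5.8] | n95 x[-13 -9] z[5.6 11.1]
-42 n154 x[-13 2] z[-15.8 -5.7] | n168 x[-13 2] z[5.5 15.6]
-36 n139 x[-13 7] z[-14.9 -5.7] | n138 x[-13 8] z[5.5 14.9]
-3
[... 497 characters left out ...]
 n38 x[-10 -3] z[0.2 8.1]
wrist3 0.3912472093414905
-66 n28 x[-11 9] z[-1.4 -0.6] | n26 x[-11 9] z[0.4 1.2]
-60 n26 x[-13 8] z[-2.5 -0.6] | n24 x[-13 9] z[0.4 2.3]
-54 n48 x[-13 -10] z[-2.6 -0.7] | n50 x[-13 -11] z[0.5 2.4]
-48 n41 x[-13 -10] z[-2.7 -0.7] | n36 x[-13 -11] z[0.5 2.6]
-42 n123 x[-13 -11] z[-10.4 -0.7] | n128 x[-13 -10] z[0.5 10.1]
-36 n121 x[-13 8] z[-9.5 -0.3] | n121 x[-13 9] z[0.1 9.6]
-30 n133 x[-13 8] z[-9.0 -0.3] | n129 x[-13 5] z[0.1 8.9]
-24 n82 x[-13 -11] z[-9.2 -0.3] | n83 x[-13 -10] z[0.1 9.0]
-18 n94 x[-13 -7] z[-9.2 -0.3] | n92 x[-13 -7] z[0.2 9.0]
-12 n71 x[-13 -10] z[-9.1 -0.3] | n73 x[-13 -11] z[0.2 8.8]
-6 n19 x[-13 -11] z[-8.1 -0.3] | n22 x[-13 -11] z[0.2 9.0]
```

View pics/z3.png

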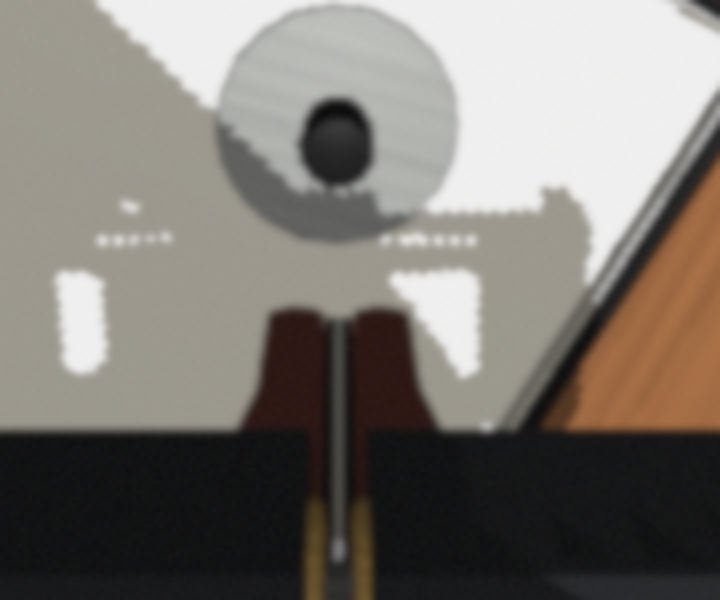

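View pics/z1.png

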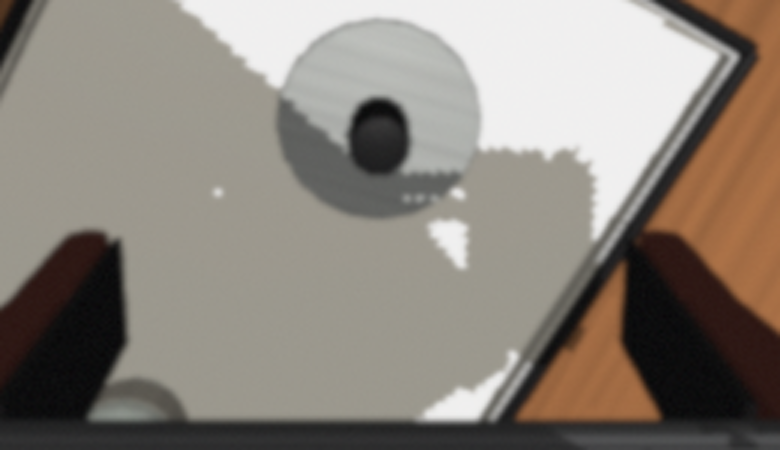

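```bash
python3 - <<'E'
from h import *
for n,a,b in(('wrist0',44,54),('wrist1',44,54),('wrist3',.5,9)):
    o,im=load(n); W=cloud(im,o)
    T=(W-o['ee_pos'])@R.from_rotvec(o['orientation']).as_matrix()
    m=(abs(T[...,1])<40)&(abs(T[...,0])<20)&(abs(T[...,2])<b)&(abs(T[...,2])>a)
    k=T[m];print(n,len(k),np.sort(k[:,1])[-12:].round(1),np.sort(k[k[:,0]<-10][:,1])[-8:].round(1))
o,im=load('scene3');W=cloud(im)
# lowest gripper points seen by scene camera
m=(np.hypot(W[...,0]-520.6,W[...,1]+242)<70)&(W[...,2]>100)
k=W[m];print(len(k),np.sort(k[:,2])[:15].round(1)); print(k[np.argsort(k[:,2])[:5]].round(1))
o,im=load('wrist3');W=cloud(im,o);z=W[...,2]
k=W[(np.hypot(W[...,0]-520,W[...,1]+240)<30)&(z>42)&(z<55)];print('knob',len(k),k.mean(0),(k.max(0)+k.min(0))/2)
k=W[(np.hypot(W[...,0]-520,W[...,1]+240)<45)&(z>12)&(z<24)];print('disc',len(k),k.mean(0),(k.max(0)+k.min(0))/2,np.ptp(k,axis=0))
E
```

```text
wrist0 2611 [16.4 16.5 16.5 16.5 16.5 16.5 16.6 16.6 16.6 16.6 16.8 17. ] [16.3 16.4 16.4 16.4 16.4 16.5 16.5 16.6]
wrist1 1610 [-7.1 -7.1 -7.1 -7.1 -6.9 -6.9 -6.8 -6.7 -6.6 -6.5 -6.4 -5.8] [-7.5 -7.4 -7.3 -7.1 -7.1 -7.1 -7.1 -5.8]
wrist3 947 [-7.6 -7.6 -7.3 -7.2 -7.1 -7.  -7.  -7.  -6.9 -6.9 -6.8 -6.7] [-7.1 -7.  -7.  -7.  -6.9 -6.9 -6.8 -6.7]
5084 [193.1 193.2 193.2 194.  194.2 194.4 195.  195.5 195.6 196.5 196.5 196.6
 196.7 198.  198.6]
[[ 520.9 -256.6  193.1]
 [ 528.4 -242.   193.2]
 [ 533.2 -251.8  193.2]
 [ 516.6 -258.   194. ]
 [ 531.4 -248.4  194.2]]
knob 274 [ 519.70545141 -240.62942284   46.7631285 ] [ 520.07602402 -240.85238889   45.4896426 ]
disc 2531 [ 519.28810821 -239.76851435   17.05866929] [ 519.91661794 -241.05430509   18.3925159 ] [62.89140117 62.76335678 11.1949256 ]
```

Measured with the wrist camera, the fingertips end about 7 mm *behind* the reported TCP, where 19 mm ahead was stated. The scene camera agrees: tips at z≈193 with the TCP at 182. So the grasp only caught the knob's top edge, and the next one must be about 26 mm deeper. I'll go to TCP z≈14.5, which puts the tips about 4 mm above the disc.

{"api": "servo_tool", "payload": {"moves": "-0.001 0.001 -0.02 0 0 0; -0.001 0.001 -0.04 0 0 0; -0.001 0.001 -0.06 0 0 0; -0.001 0.001 -0.08 0 0 0; -0.001 0.001 -0.09 0 0 0; -0.001 0.001 -0.1 0 0 0; -0.001 0.001 -0.105 0 0 0; -0.001 0.001 -0.105 0 0 0", "hand": 0}}

```text
t: 5.48
ee_pos: [519.6, -241.0, 74.9]
orientation: [-1.388, 0.875, -0.875]
ft_force: [-0.7, 0.5, 0.8]
width: 77.2
```

{"api": "servo_tool", "payload": {"moves": "0 0 -0.015 0 0 0; 0 0 -0.03 0 0 0; 0 0 -0.042 0 0 0; 0 0 -0.05 0 0 0; 0 0 -0.055 0 0 0; 0 0 -0.06 0 0 0; 0 0 -0.06 0 0 0"}}

```text
t: 6.35
ee_pos: [519.5, -240.9, 14.8]
orientation: [-1.388, 0.875, -0.875]
ft_force: [-0.8, -0.1, 0.1]
width: 87.9
```

```bash
python3 - <<'E'
from h import *
o,im=grab('scene','scene4');print(o['ee_pos'],o['ft_force'],o['width']);cv2.imwrite('pics/s4.png',cv2.resize(im['pixels'][150:310,140:380,::-1],None,fx=3,fy=3,interpolation=cv2.INTER_CUBIC))
E
```

```text
[ 519.52974806 -240.93820642   14.77126598] [-0.77298572 -0.12951212  0.14536482] 87.86397308256974
```

View pics/s4.png

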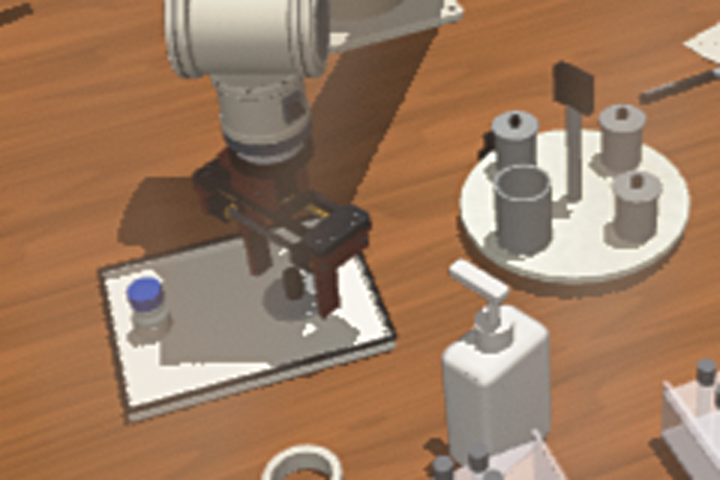

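The fingers now straddle the knob, with the tips near disc height. Closing and lifting slightly.

{"api": "servo_tool", "payload": {"moves": "0 0 0 0 0 0; 0 0 0 0 0 0; 0 0 0 0 0 0; 0 0 0 0 0 0; 0 0 0 0 0 0; 0 0 0 0 0 0; 0 0 0 0 0 0; 0 0 0 0 0 0", "hand": 255}}

```text
t: 7.4
ee_pos: [519.6, -241.0, 15.0]
orientation: [-1.388, 0.875, -0.875]
ft_force: [-0.2, 0.8, 0.5]
width: 17.3
```

{"api": "servo_tool", "payload": {"moves": "0 0 0.002 0 0 0; 0 0 0.005 0 0 0; 0 0 0.01 0 0 0; 0 0 0.02 0 0 0; 0 0 0.04 0 0 0; 0 0 0.07 0 0 0; 0 0 0.1 0 0 0; 0 0 0.125 0 0 0"}}

```text
t: 8.4
ee_pos: [520.0, -241.2, 142.7]
orientation: [-1.387, 0.873, -0.877]
ft_force: [-0.1, -0.5, -1.1]
width: 17.4
```

```bash
python3 - <<'E'
from h import *
o,im=grab('wrist','wrist5'); W=cloud(im,o); z=W[...,2]
print(o['t'],o['ee_pos'],o['ft_force'],o['width'],o['qpos'])
T=(W-o['ee_pos'])@R.from_rotvec(o['orientation']).as_matrix()
m=(abs(T[...,1]+2)<8)&(np.hypot(T[...,0],T[...,2])<45)&((T[...,0]<-14)|(abs(T[...,2])>20));k=T[m];print(len(k),k.mean(0),k.min(0),k.max(0))
if len(k):
  print(np.linalg.lstsq(np.c_[k[:,[0,2]],np.ones(len(k))],k[:,1],rcond=None)[0])
  mm=m.astype(np.uint8); 
  # outer edge pts: per angle max radius about a guess
  q=k[:,[0,2]]
  for _ in range(3):
    c0=q.mean(0)*0
  a=np.round(np.degrees(np.arctan2(q[:,1],q[:,0]))/4); r=np.hypot(*q.T)
  e=np.array([q[a==i][r[a==i].argmax()] for i in np.unique(a)])
  e=e[np.hypot(*e.T)>25]
  for _ in range(4):
    c,rr=circ(e); e=e[abs(np.hypot(*(e-c).T)-rr)<2]
  print('disc centre tool x,z',c,rr,len(e))
m=(abs(T[...,1]+30)<5)&(abs(T[...,2])<10)&(T[...,0]<12);k=T[m];print('knobtop',len(k),k.mean(0),k.min(0),k.max(0))
E
```

```text
8.4 [ 520.02751327 -241.18093306  142.70924024] [-0.09677124 -0.46641678 -1.07905938] 17.449891630069967 [-4.55015341e-01  4.40775875e-01  1.79931154e+00 -8.63967501e-06
  8.99415022e-01 -9.00748853e-01]
3774 [-15.84381462  -2.05400724  -0.1400818 ] [-31.63471612  -4.80953069 -31.88820503] [ 7.04194281  2.70954559 31.59822247]
[-1.16960992e-02 -3.64138455e-05 -2.23932317e+00]
disc centre tool x,z [ 0.09169022 -0.12687977] 31.528914417622495 54
knobtop 1358 [ -1.68840413 -31.29744135  -0.074363  ] [-11.4742641  -34.93693027  -9.97143997] [  9.1717487  -25.005645     9.99371009]
```

View pics/wrist5.png

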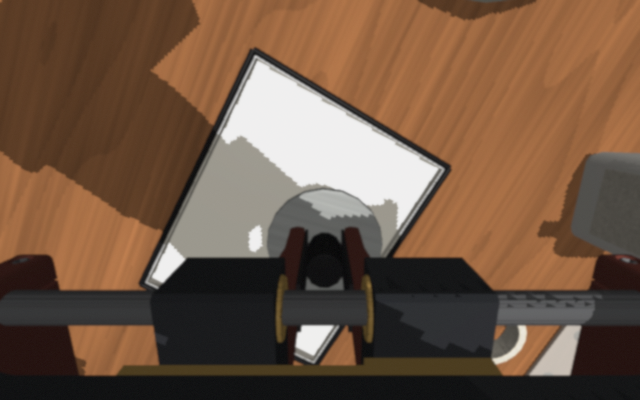

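The lid is held level and centred: disc centre in the tool frame is (0.1,-0.1), width 17.4, disc plane at tool y -2.2. Next I'll move part-way and look at the canister from close up.

{"api": "servo_tool", "payload": {"moves": "0.002 0.01 0.01 0 0 0; 0.006 0.035 0.02 0 0 0; 0.011 0.06 0.025 0 0 0; 0.016 0.085 0.025 0 0 0; 0.021 0.11 0.025 0 0 0; 0.024 0.13 0.025 0 0 0; 0.025 0.14 0.025 0 0 0; 0.025 0.14 0.025 0 0 0"}}

```text
t: 9.45
ee_pos: [544.5, -100.4, 164.9]
orientation: [-1.388, 0.874, -0.874]
ft_force: [-0.3, -0.6, -0.5]
width: 17.6
```

```bash
python3 - <<'E'
from h import *
o,im=grab('wrist','wrist6'); W=cloud(im,o); z=W[...,2]
print(o['t'],o['ee_pos'],o['ft_force'],o['width'])
def rep(n,c,r,a,b):
    m=(np.hypot(W[...,0]-c[0],W[...,1]-c[1])<r)&(z>a)&(z<b);k=W[m]
    if len(k)<5: print(n,'none');return
    print(n,len(k),k.mean(0).round(1),((k.max(0)+k.min(0))/2).round(1),np.ptp(k,axis=0).round(1)); return k
k=rep('rim',(553,-11),40,94,104)
e=k[:,:2]; c=e.mean(0)
c=np.array([553,-11.])
for _ in range(6):
    q=e-c; a=np.round(np.degrees(np.arctan2(q[:,1],q[:,0]))/6); r=np.hypot(*q.T)
    out=np.array([e[a==i][r[a==i].argmax()] for i in np.unique(a)])
    c2,rr=circ(out); inn=np.array([e[a==i][r[a==i].argmin()] for i in np.unique(a)]); c3,r3=circ(inn); c=c2
print('outer',c2,rr,'inner',c3,r3,len(out))
k=rep('grip',(519,61),40,182,198)
if k is not None:
    u,s,vt=np.linalg.svd(k[:,:2]-k[:,:2].mean(0)); print(vt, ((k[:,:2]-k[:,:2].mean(0))@vt.T).min(0),((k[:,:2]-k[:,:2].mean(0))@vt.T).max(0))
E
```

```text
9.45 [ 544.50507396 -100.44974762  164.85646415] [-0.31901489 -0.64076404 -0.511219  ] 17.554577513407484
rim 1652 [553.   -7.6  98.6] [552.7  -9.3  97.5] [57.3 57.3  7.1]
outer [552.5668728   -9.36609394] 28.56011928352234 inner [552.53388286  -9.4239551 ] 24.707249790413755 61
grip none
```

View pics/wrist6.png

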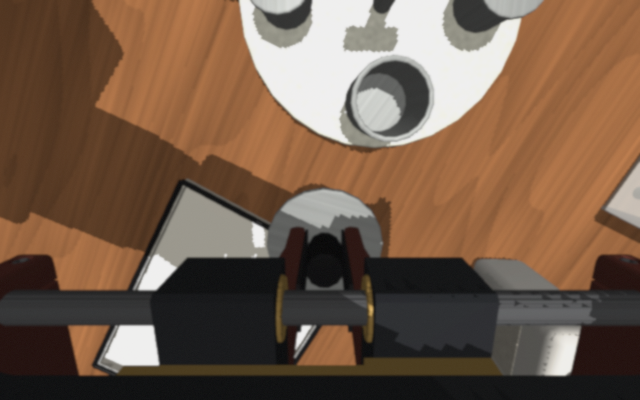

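Rim found at (552.5,-9.4), with radii 28.6 and 24.7 mm as they should be. Moving above it.

{"api": "servo_tool", "payload": {"moves": "0.001 0.01 0 0 0 0; 0.003 0.03 0 0 0 0; 0.005 0.055 -0.005 0 0 0; 0.007 0.075 -0.015 0 0 0; 0.008 0.088 -0.025 0 0 0; 0.008 0.091 -0.035 0 0 0; 0.008 0.091 -0.04 0 0 0; 0.008 0.091 -0.04 0 0 0"}}

```text
t: 10.5
ee_pos: [552.3, -10.4, 124.4]
orientation: [-1.388, 0.876, -0.875]
ft_force: [-0.3, -0.2, -1.3]
width: 17.4
```

```bash
python3 - <<'E'
from h import *
o,im=grab('wrist','wrist7'); print(o['t'],o['ee_pos'],o['ft_force'],o['width'])
W=cloud(im,o);z=W[...,2];k=W[(np.hypot(W[...,0]-552,W[...,1]+10)<40)&(z>118)&(z<128)];print(len(k),k.mean(0))
o,im=grab('scene','scene7'); cv2.imwrite('pics/s7.png',cv2.resize(im['pixels'][130:270,240:420,::-1],None,fx=4,fy=4,interpolation=cv2.INTER_CUBIC))
E
```

```text
10.5 [552.28768967 -10.44460826 124.41367786] [-0.26550467 -0.23888086 -1.31051757] 17.36526577277886
4740 [546.51792239   1.402394   126.46725036]
```

View pics/wrist7.png

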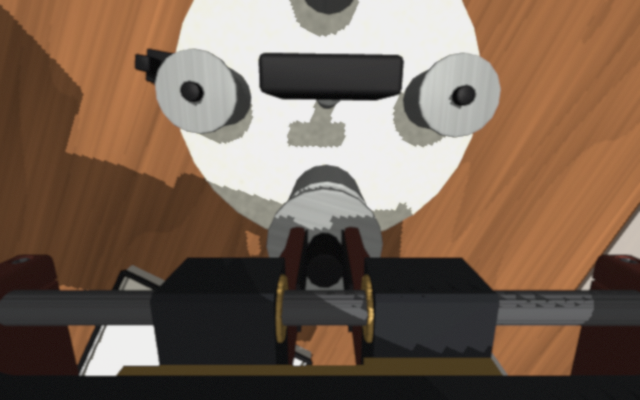

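View pics/s7.png

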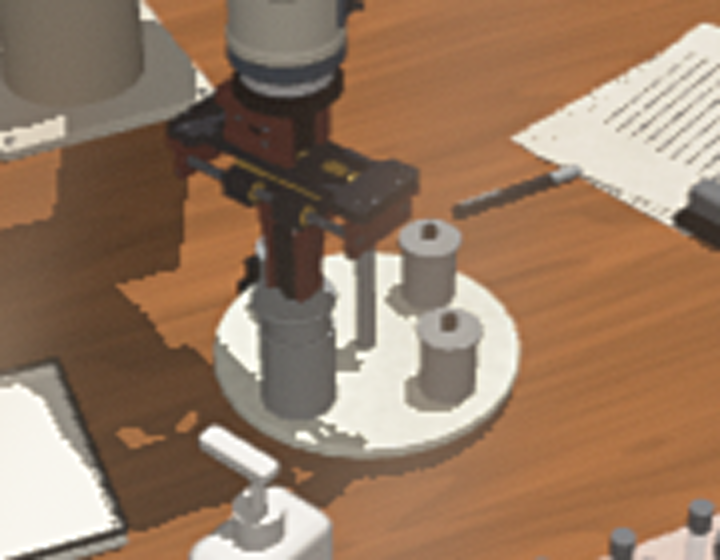

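Wrist view: the lid lines up over the canister, and the grip bar is at (331,77), square to the tool as planned. Lowering gently.

{"api": "servo_tool", "payload": {"moves": "0 0.001 -0.002 0 0 0; 0 0.001 -0.005 0 0 0; 0 0.001 -0.008 0 0 0; 0 0.001 -0.011 0 0 0; 0 0.001 -0.014 0 0 0; 0 0.001 -0.014 0 0 0"}}

```text
t: 11.35
ee_pos: [552.4, -9.0, 110.6]
orientation: [-1.388, 0.875, -0.875]
ft_force: [-0.1, -0.4, -0.4]
width: 17.2
```

{"api": "servo_tool", "payload": {"moves": "0 0 -0.002 0 0 0; 0 0 -0.003 0 0 0; 0 0 -0.004 0 0 0; 0 0 -0.005 0 0 0; 0 0 -0.005 0 0 0"}}

```text
t: 11.98
ee_pos: [552.5, -9.0, 105.9]
orientation: [-1.388, 0.875, -0.875]
ft_force: [0.5, 0.4, -0.7]
width: 17.2
```

```bash
python3 - <<'E'
from h import *
o=ctrl.get_obs(); print(o['t'],o['ee_pos'],o['ft_force'],o['moment'],o['width'])
o,im=load('wrist7');W=cloud(im,o);z=W[...,2]
k=W[(np.hypot(W[...,0]-519,W[...,1]-61)<40)&(z>184)&(z<198)];print('grip',len(k),k.mean(0),((k.max(0)+k.min(0))/2))
(c,s,a)=cv2.minAreaRect(k[:,:2].astype(np.float32));print(c,s,a)
E
```

```text
11.975 [552.5316929   -8.98323238 105.89584967] [ 0.46250129  0.40047984 -0.72078793] [-0.02832914 -0.10335439  0.01817799] 17.237371448236967
grip 6061 [519.16143999  63.25602533 188.84880785] [519.19057356  63.43253848 187.63654306]
(519.1317138671875, 63.47283935546875) (44.1702995300293, 12.259140014648438) 24.515396118164062
```

{"api": "servo_tool", "payload": {"moves": "0 0 -0.001 0 0 0; 0 0 -0.002 0 0 0; 0 0 -0.003 0 0 0; 0 0 -0.003 0 0 0"}}

```text
t: 12.48
ee_pos: [552.6, -9.0, 103.0]
orientation: [-1.388, 0.875, -0.875]
ft_force: [-0.3, -0.1, -0.9]
width: 17.3
```

{"api": "servo_tool", "payload": {"moves": "0 0 -0.001 0 0 0; 0 0 -0.0015 0 0 0; 0 0 -0.0015 0 0 0"}}

```text
t: 12.85
ee_pos: [553.4, -8.7, 102.8]
orientation: [-1.387, 0.874, -0.876]
ft_force: [-3.2, 1.4, 10.0]
width: 17.2
```

Contact at 10 N with TCP z at 102.8; seated was predicted at 103. Releasing, rising and checking.

{"api": "servo_tool", "payload": {"moves": "0 0 0.001 0 0 0; 0 0 0.001 0 0 0; 0 0 0.001 0 0 0; 0 0 0.001 0 0 0; 0 0 0.001 0 0 0; 0 0 0.001 0 0 0", "hand": 0}}

```text
t: 13.6
ee_pos: [552.6, -9.0, 102.4]
orientation: [-1.388, 0.875, -0.875]
ft_force: [1.0, -0.5, 0.2]
width: 74.0
```

{"api": "servo_tool", "payload": {"moves": "0 0 0.005 0 0 0; 0 0 0.015 0 0 0; 0 0 0.03 0 0 0; 0 0 0.05 0 0 0; 0 0 0.07 0 0 0; 0 0 0.09 0 0 0; 0 0 0.1 0 0 0; 0 0 0.1 0 0 0"}}

```text
t: 14.6
ee_pos: [553.1, -9.0, 203.5]
orientation: [-1.387, 0.873, -0.876]
ft_force: [0.1, -0.3, 0.0]
width: 87.9
```

```bash
python3 - <<'E'
from h import *
o,im=grab('wrist','wrist8'); print(o['t'],o['ee_pos'],o['ft_force'],o['width'],o['qpos'].round(3))
W=cloud(im,o);z=W[...,2]
m=(np.hypot(W[...,0]-552,W[...,1]+10)<45)&(z>100)&(z<112);k=W[m];print('disc',len(k),k.mean(0),(k.max(0)+k.min(0))/2,np.ptp(k,axis=0))
print('tilt',np.linalg.lstsq(np.c_[k[:,:2]-k[:,:2].mean(0),np.ones(len(k))],k[:,2],rcond=None)[0])
k=W[(np.hypot(W[...,0]-552,W[...,1]+10)<20)&(z>130)&(z<142)];print('knob',len(k),k.mean(0))
k=W[(np.hypot(W[...,0]-519,W[...,1]-63)<40)&(z>184)&(z<198)];print('grip',len(k))
if len(k): print(cv2.minAreaRect(k[:,:2].astype(np.float32)))
k=W[(np.hypot(W[...,0]-519,W[...,1]-63)>135)&(np.hypot(W[...,0]-519,W[...,1]-63)<150)&(z>6)&(z<60)];print('ptr',len(k),k.mean(0))
o,im=grab('scene','scene8'); cv2.imwrite('pics/s8.png',cv2.resize(im['pixels'][130:270,240:420,::-1],None,fx=4,fy=4,interpolation=cv2.INTER_CUBIC))
E
```

```text
14.6 [553.11529948  -8.99240025 203.54637957] [ 0.09585703 -0.28791733  0.04812512] 87.89739465794699 [-0.038  0.332  1.801 -0.     1.007 -0.483]
disc 3739 [552.49263019  -7.04662787 105.04824702] [553.32202076  -8.87968307 106.50976174] [62.92441992 62.85758232 10.84652633]
tilt [ 6.82305239e-04 -2.80683346e-03  1.05048247e+02]
knob 429 [553.13444211  -8.16855009 134.7029389 ]
grip 1878
((519.0592651367188, 63.601741790771484), (43.826786041259766, 11.992637634277344), 25.35527229309082)
ptr 424 [383.66181868  26.96416993  17.81836264]
```

View pics/wrist8.png

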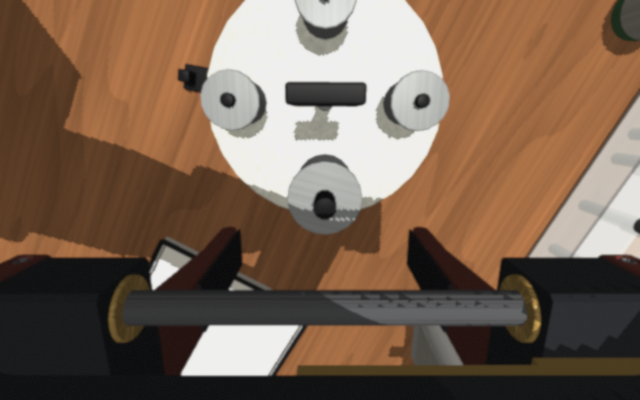

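View pics/s8.png

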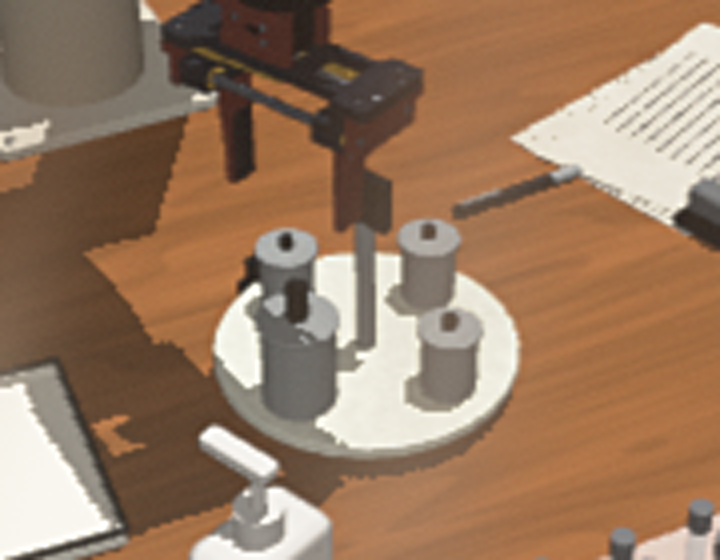

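The lid is seated: disc top at ≈105 (≈106 allowing for the cameras' usual -1 mm), tilt 0.003, centred at (553.2,-8.9). The grip is at (519.1,63.5). I'll move above it, turning the tool 90°.

{"api": "servo_tool", "payload": {"moves": "-0.004 0.009 0.005 0 0 9; -0.008 0.018 0.01 0 0 19; -0.013 0.027 0.01 0 0 29; -0.018 0.037 0.01 0 0 39; -0.023 0.047 0.01 0 0 49; -0.028 0.057 0.01 0 0 59; -0.032 0.066 0.01 0 0 69; -0.034 0.0725 0.01 0 0 79"}}

```text
t: 15.7
ee_pos: [517.8, 63.8, 211.5]
orientation: [-1.561, -0.202, 0.205]
ft_force: [-0.3, 0.4, -1.3]
width: 87.6
```

{"api": "servo_tool", "payload": {"moves": "0 0 0 0 0 6; 0 0 0 0 0 11; 0 0 0 0 0 11; 0 0 0 0 0 11"}}

```text
t: 16.2
ee_pos: [518.3, 63.5, 212.0]
orientation: [-1.542, -0.347, 0.349]
ft_force: [-0.7, 0.4, 0.4]
width: 88.2
```

```bash
python3 - <<'E'
from h import *
o,im=grab('wrist','wrist9'); print(o['t'],o['ee_pos'],o['width'],o['qpos'].round(3))
M=R.from_rotvec(o['orientation']).as_matrix();print(M.round(3))
W=cloud(im,o);z=W[...,2]
k=W[(np.hypot(W[...,0]-519,W[...,1]-63)<40)&(z>184)&(z<198)];print('grip',len(k))
print(cv2.minAreaRect(k[:,:2].astype(np.float32)))
k=W[(np.hypot(W[...,0]-519,W[...,1]-63)>123)&(np.hypot(W[...,0]-519,W[...,1]-63)<150)&(z>6)&(z<60)];print('ptr',len(k))
for n in('wrist7','wrist8','top0'):
    o,im=load(n);W=cloud(im,o);z=W[...,2]
    hsv=cv2.cvtColor(im['pixels'],cv2.COLOR_RGB2HSV)
    c=np.array([519.1,63.5]); d=W[...,:2]-c; r=np.hypot(d[...,0],d[...,1]); a=np.degrees(np.arctan2(d[...,1],d[...,0]))
    m=(r>122)&(r<152)&(abs(a+164.5)<12)&(hsv[...,2]<70)&(hsv[...,1]<110)
    print(n,m.sum())
    for lo in range(120,152,5):
        s=m&(r>lo)&(r<=lo+5)
        if s.sum()>3: print(lo,s.sum(),a[s].min().round(1),a[s].max().round(1),np.median(a[s]).round(1),z[s].mean().round(1))
E
```

```text
16.2 [518.34007787  63.49511553 211.9999116 ] 88.17584112733569 [ 0.099  0.277  1.858  0.     1.008 -1.916]
[[ 0.903 -0.001 -0.43 ]
 [ 0.43  -0.     0.903]
 [-0.001 -1.     0.   ]]
grip 1284
((518.5654296875, 63.31295394897461), (43.868160247802734, 11.61889934539795), 24.87492561340332)
ptr 710
wrist7 578
130 26 -170.2 -165.7 -169.5 9.8
135 296 -169.9 -162.5 -165.6 21.4
140 179 -169.7 -159.9 -165.0 19.9
145 77 -169.6 -160.3 -164.1 13.6
wrist8 525
125 41 -170.1 -163.3 -167.0 9.1
130 114 -170.0 -159.6 -165.1 9.3
135 212 -169.8 -159.9 -164.9 18.1
140 116 -169.6 -160.1 -164.7 19.1
145 42 -169.5 -160.3 -164.8 14.0
top0 88
120 11 -170.0 -160.1 -165.1 9.8
125 18 -169.2 -159.4 -164.3 9.4
130 16 -169.4 -160.1 -164.3 8.9
135 17 -168.9 -160.7 -164.3 16.7
140 17 -169.0 -160.3 -164.5 20.8
145 9 -168.3 -161.0 -165.9 17.4
```

View pics/wrist9.png

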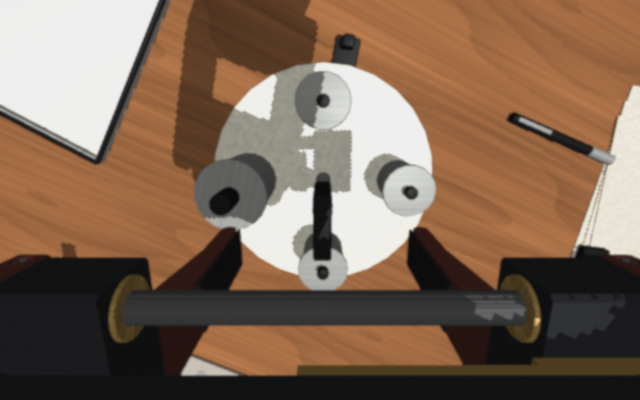

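```bash
cat > meas.py <<'E'
from h import *
def meas(n,lidc=(553,-9)):
    o,im=load(n);W=cloud(im,o);z=W[...,2]
    hsv=cv2.cvtColor(im['pixels'],cv2.COLOR_RGB2HSV)
    c=np.array([518.9,63.4]); d=W[...,:2]-c; r=np.hypot(d[...,0],d[...,1]); a=np.degrees(np.arctan2(d[...,1],d[...,0]))
    m=(r>122)&(r<152)&(abs(a+164.5)<12)&(hsv[...,2]<70)&(hsv[...,1]<110)
    for lo in range(120,152,5):
        s=m&(r>lo)&(r<=lo+5)
        if s.sum()>8: print(' ptr',lo,s.sum(),a[s].min().round(1),a[s].max().round(1),((a[s].min()+a[s].max())/2).round(1),z[s].mean().round(1))
    # turntable disc edge circle (top ~ z 28)
    s=(z>20)&(z<33)&(r<125)&(r>100);k=W[s]; aa=np.round(a[s]/3); rr=r[s]
    e=np.array([k[aa==i][rr[aa==i].argmax()][:2] for i in np.unique(aa)]); e=e[np.hypot(*(e-c).T)>114]
    for _ in range(4):
        cc,R0=circ(e); e=e[abs(np.hypot(*(e-cc).T)-R0)<2]
    print(' table',cc.round(1),R0.round(1),len(e))
    s=(z>101)&(z<109)&(r>45)&(r<115); k=W[s]
    e=k[:,:2]; L=np.median(e,axis=0)
    for _ in range(6):
        q=e-L; t=np.round(np.degrees(np.arctan2(q[:,1],q[:,0]))/6); rr=np.hypot(*q.T)
        out=np.array([e[t==i][rr[t==i].argmax()] for i in np.unique(t)])
        for _ in range(3):
            L,R1=circ(out); out=out[abs(np.hypot(*(out-L).T)-R1)<2]
    print(' lid',L.round(1),R1.round(1),len(out),k[:,2].mean().round(1),'angle',np.degrees(np.arctan2(*(L-c)[::-1])).round(2),'dist',np.hypot(*(L-c)).round(1))
if __name__=='__main__':
    import sys
    for n in sys.argv[1:]:
        print(n); meas(n)
E
python3 meas.py wrist8 wrist9
```

```text
wrist8
 ptr 125 46 -170.1 -163.3 -166.7 9.1
 ptr 130 113 -170.1 -159.7 -164.9 9.3
 ptr 135 213 -169.7 -159.9 -164.8 18.4
 ptr 140 118 -169.6 -160.1 -164.8 18.7
 ptr 145 35 -169.4 -160.4 -164.9 13.3
 table [519.3  63.5] 118.8 73
 lid [553.3  -8.8] 31.5 61 105.0 angle -64.5 dist 80.0
wrist9
 ptr 120 38 -169.9 -159.5 -164.7 9.1
 ptr 125 114 -170.0 -159.4 -164.7 9.2
 ptr 130 117 -169.8 -159.6 -164.7 9.1
 ptr 135 170 -169.5 -159.7 -164.6 17.6
 ptr 140 126 -169.5 -160.0 -164.7 19.8
 ptr 145 48 -169.1 -160.3 -164.7 14.6
 table [518.5  63.1] 119.0 92
 lid [552.6  -9. ] 31.4 59 105.0 angle -65.03 dist 79.9
```

The pointer is at -164.8°, the canister at -64.9° and the axis at (518.9,63.3), so the turn needed is about -99.9°. Lowering onto the grip to TCP z 145, which puts the tips at ≈152.

{"api": "servo_tool", "payload": {"moves": "0.0005 0 -0.015 0 0 0; 0.0005 0 -0.035 0 0 0; 0.0005 0 -0.05 0 0 0; 0.0005 0 -0.06 0 0 0; 0.0005 0 -0.065 0 0 0; 0.0005 0 -0.067 0 0 0; 0.0005 0 -0.067 0 0 0"}}

```text
t: 17.12
ee_pos: [519.4, 63.5, 145.7]
orientation: [-1.542, -0.35, 0.349]
ft_force: [-0.0, -0.2, 0.2]
width: 87.9
```

{"api": "servo_tool", "payload": {"moves": "0 0 0 0 0 0; 0 0 0 0 0 0; 0 0 0 0 0 0; 0 0 0 0 0 0; 0 0 0 0 0 0; 0 0 0 0 0 0; 0 0 0 0 0 0; 0 0 0 0 0 0", "hand": 255}}

```text
t: 18.12
ee_pos: [519.7, 62.5, 145.5]
orientation: [-1.544, -0.351, 0.35]
ft_force: [1.2, -6.5, -4.5]
width: 11.9
```

```bash
python3 - <<'E'
from h import *
o,im=grab('wrist','wrist10'); print(o['t'],o['ee_pos'],o['ft_force'],o['moment'],o['width'],o['qpos'].round(3))
o,im=grab('scene','scene10'); cv2.imwrite('pics/s10.png',cv2.resize(im['pixels'][110:270,240:420,::-1],None,fx=3.7,fy=3.7,interpolation=cv2.INTER_CUBIC))
E
python3 meas.py wrist10
```

```text
18.125 [519.67563412  62.49185839 145.47787245] [ 1.15671385 -6.46748976 -4.49374374] [-0.33104131  0.06838915  0.02441165] 11.878413211826148 [ 0.098  0.372  1.906 -0.003  0.862 -1.917]
wrist10
 ptr 120 59 -170.2 -159.2 -164.7 9.2
 ptr 125 178 -170.1 -159.2 -164.7 9.1
 ptr 130 184 -170.0 -159.4 -164.7 9.1
 ptr 135 284 -169.8 -159.8 -164.8 17.6
 ptr 140 193 -169.6 -159.9 -164.7 20.1
 ptr 145 91 -169.4 -160.1 -164.8 14.9
 table [518.1  63.1] 118.7 62
 lid [553.1  -8.9] 31.5 55 105.0 angle -64.66 dist 80.0
```

View pics/wrist10.png

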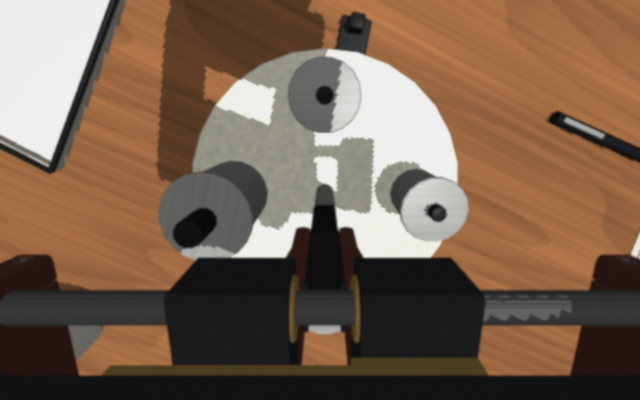

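View pics/s10.png

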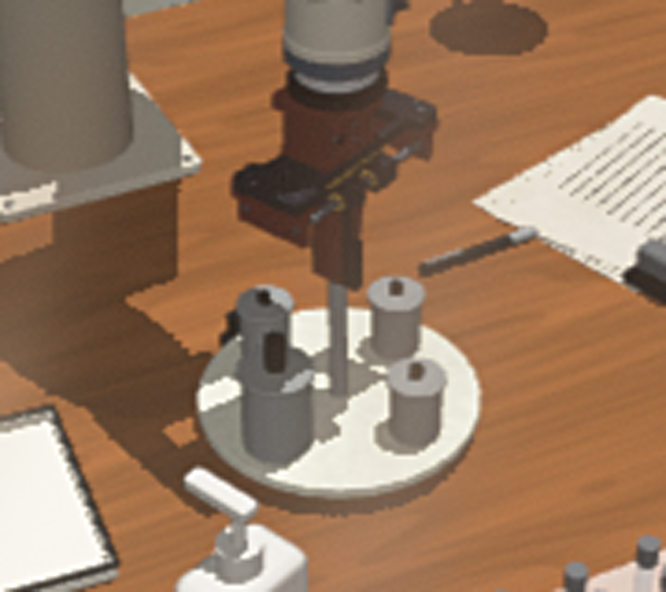

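Gripped: width 11.9, the bar's thickness. There is a 6 N side load, so I'll move about 1 mm to recentre and start turning.

{"api": "servo_tool", "payload": {"moves": "0.0003 -0.001 0 0 0 -1; 0.0003 -0.001 0 0 0 -4; 0.0003 -0.001 0 0 0 -8; 0.0003 -0.001 0 0 0 -12; 0.0003 -0.001 0 0 0 -16; 0.0003 -0.001 0 0 0 -19; 0.0003 -0.001 0 0 0 -20; 0.0003 -0.001 0 0 0 -20"}}

```text
t: 19.23
ee_pos: [519.6, 62.5, 145.5]
orientation: [-1.569, -0.077, 0.076]
ft_force: [1.7, -1.7, -1.9]
width: 11.8
```

```bash
python3 - <<'E'
from h import *
o,im=grab('wrist','wrist11'); print(o['t'],o['ee_pos'],o['ft_force'],o['moment'],o['width'],o['qpos'].round(3))
M=R.from_rotvec(o['orientation']).as_matrix();print(np.degrees(np.arctan2(M[1,2],M[0,2])))
E
python3 meas.py wrist11
```

```text
19.225 [519.62888119  62.52211876 145.4533056 ] [ 1.69293501 -1.73433092 -1.91915716] [-0.10641758 -0.3933305  -0.01714835] 11.762570614457744 [ 0.097  0.373  1.906 -0.     0.863 -1.571]
95.5600464495699
wrist11
 ptr 120 55 -170.3 -159.4 -164.9 9.0
 ptr 125 178 -170.2 -159.5 -164.8 9.0
 ptr 130 183 -170.2 -159.6 -164.9 9.1
 ptr 135 286 -169.8 -159.8 -164.8 17.8
 ptr 140 195 -169.6 -160.0 -164.8 20.0
 ptr 145 83 -169.5 -160.2 -164.8 14.3
 table [518.2  63.4] 118.7 62
 lid [526.3 -16.2] 31.6 55 105.0 angle -84.72 dist 79.9
```

It tracks well: the lid is at -84.7° and the forces are small. Continuing.

{"api": "servo_tool", "payload": {"moves": "0 0 0 0 0 -3; 0 0 0 0 0 -8; 0 0 0 0 0 -14; 0 0 0 0 0 -20; 0 0 0 0 0 -26; 0 0 0 0 0 -32; 0 0 0 0 0 -37; 0 0 0 0 0 -40"}}

```text
t: 20.27
ee_pos: [519.6, 62.6, 145.5]
orientation: [-1.519, 0.472, -0.473]
ft_force: [1.7, -0.6, -2.9]
width: 11.8
```

{"api": "servo_tool", "payload": {"moves": "0 0 0 0 0 -4; 0 0 0 0 0 -9; 0 0 0 0 0 -15; 0 0 0 0 0 -21; 0 0 0 0 0 -27; 0 0 0 0 0 -33; 0 0 0 0 0 -37; 0 0 0 0 0 -39"}}

```text
t: 21.28
ee_pos: [519.7, 62.5, 145.5]
orientation: [-1.331, 0.994, -0.995]
ft_force: [3.3, -0.5, -3.4]
width: 11.8
```

{"api": "servo_tool", "payload": {"moves": "0 0 0 0 0 0; 0 0 0 0 0 0"}}

```text
t: 21.52
ee_pos: [519.7, 62.5, 145.4]
orientation: [-1.332, 0.993, -0.994]
ft_force: [3.7, -0.5, -3.9]
width: 11.5
```

```bash
python3 - <<'E'
from h import *
o,im=grab('wrist','wrist12'); print(o['t'],o['ee_pos'],o['ft_force'],o['moment'],o['width'],o['qpos'].round(3))
M=R.from_rotvec(o['orientation']).as_matrix();print(np.degrees(np.arctan2(M[1,2],M[0,2])))
grab('top','top12');o,im=grab('scene','scene12'); cv2.imwrite('pics/s12.png',cv2.resize(im['pixels'][110:270,240:420,::-1],None,fx=3.7,fy=3.7,interpolation=cv2.INTER_CUBIC))
E
python3 meas.py wrist12; python3 meas.py top12;  python3 meas.py scene12
```

```text
21.525 [519.65629754  62.54574871 145.43146293] [ 3.71649734 -0.53192174 -3.92877458] [-0.08465639 -0.66896189 -0.04366006] 11.52085928176329 [ 0.097  0.373  1.906  0.     0.863 -0.192]
16.587876931851273
wrist12
 ptr 130 19 -170.4 -169.0 -169.7 8.8
 ptr 135 50 -170.2 -166.2 -168.2 14.4
 ptr 140 93 -169.9 -164.0 -167.0 19.1
 ptr 145 36 -169.8 -163.5 -166.6 16.2
 table [519.1  64.2] 118.7 62
 lid [442.4  41. ] 31.5 55 105.0 angle -163.65 dist 79.7
top12
 ptr 120 11 -154.4 -152.7 -153.5 618.3
 ptr 125 18 -154.1 -152.6 -153.4 622.5
 ptr 130 20 -154.3 -152.6 -153.4 630.2
 ptr 135 20 -154.1 -152.5 -153.3 635.0
 ptr 140 24 -154.4 -152.7 -153.5 642.9
 ptr 145 24 -154.5 -152.8 -153.7 648.9
 ptr 150 11 -154.8 -153.1 -154.0 655.4
 table [518.4  61.7] 118.1 33
scene12
 ptr 135 13 -165.1 -159.7 -162.4 18.4
 table [522.3  59.6] 118.6 71
 lid [445.4  36.4] 28.5 18 104.8 angle -159.84 dist 78.3
  return _methods._mean(a, axis=axis, dtype=dtype,
  ret = um.true_divide(
Traceback (most recent call last):
  File "meas.py", line 27, in <module>
    print(n); meas(n)
              ~~~~^^^
  File "meas.py", line 22, in meas
    L,R1=circ(out); out=out[abs(np.hypot(*(out-L).T)-R1)<2]
         ~~~~^^^^^
  File "h.py", line 18, in circ
    A=np.c_[2*p,np.ones(len(p))]; s=np.linalg.lstsq(A,(p**2).sum(1),rcond=None)[0]
                                                      ~~~~~~~~~~^^^
numpy.exceptions.AxisError: axis 1 is out of bounds for array of dimension 1
```

View pics/wrist12.png

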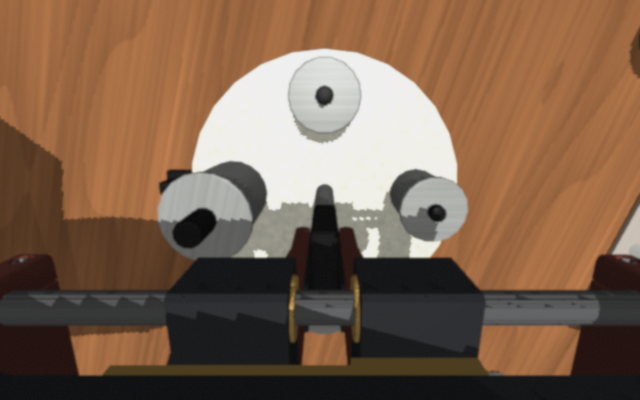

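View pics/top12.png

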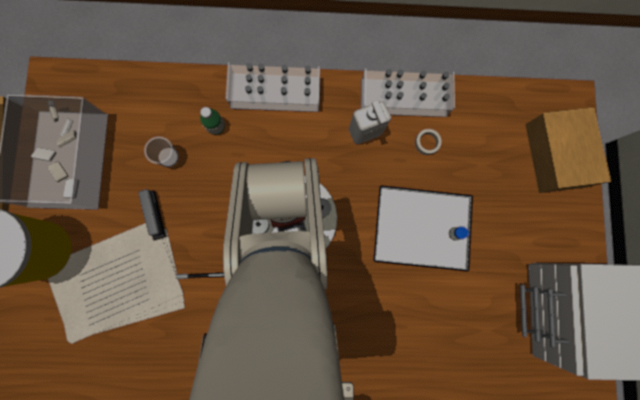

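The canister is at ≈-163.8° and the pointer at ≈-164.8°. Trimming by -1.1°.

{"api": "servo_tool", "payload": {"moves": "0 0 0 0 0 -0.6; 0 0 0 0 0 -1.1; 0 0 0 0 0 -1.1; 0 0 0 0 0 -1.1; 0 0 0 0 0 -1.1"}}

```text
t: 22.3
ee_pos: [519.7, 62.6, 145.5]
orientation: [-1.324, 1.008, -1.009]
ft_force: [4.6, -0.3, -5.2]
width: 11.7
```

```bash
python3 - <<'E'
from h import *
o,im=grab('wrist','wrist13'); print(o['t'],o['ee_pos'],o['ft_force'],o['moment'],o['width'],abs(o['qvel']).max())
M=R.from_rotvec(o['orientation']).as_matrix();print(np.degrees(np.arctan2(M[1,2],M[0,2])))
o,im=grab('scene','scene13'); cv2.imwrite('pics/s13.png',cv2.resize(im['pixels'][110:270,220:400,::-1],None,fx=3.7,fy=3.7,interpolation=cv2.INTER_CUBIC))
W=cloud(im);z=W[...,2]
k=W[(np.hypot(W[...,0]-442,W[...,1]-41)<15)&(z>125)&(z<145)];print('knob',len(k),k.mean(0))
k=W[(np.hypot(W[...,0]-382,W[...,1]-26)<20)&(z>12)&(z<35)];print('block',len(k),k.mean(0) if len(k) else '')
E
python3 meas.py wrist13
```

```text
22.3 [519.70604781  62.55838988 145.47326791] [ 4.63823487 -0.27601882 -5.20002241] [-0.12847739 -0.8157129  -0.03263822] 11.714726389014437 0.0014866720381112354
15.433298887512986
knob 28 [445.68636612  38.16195012 132.76179285]
block 23 [385.74523974  22.97687208  22.56667081]
wrist13
 ptr 135 15 -170.1 -168.7 -169.4 9.2
 ptr 140 67 -169.9 -165.1 -167.5 17.6
 ptr 145 28 -169.7 -164.8 -167.2 13.2
 table [519.1  64.1] 118.7 62
 lid [442.   42.5] 31.6 55 105.1 angle -164.81 dist 79.7
```

View pics/s13.png

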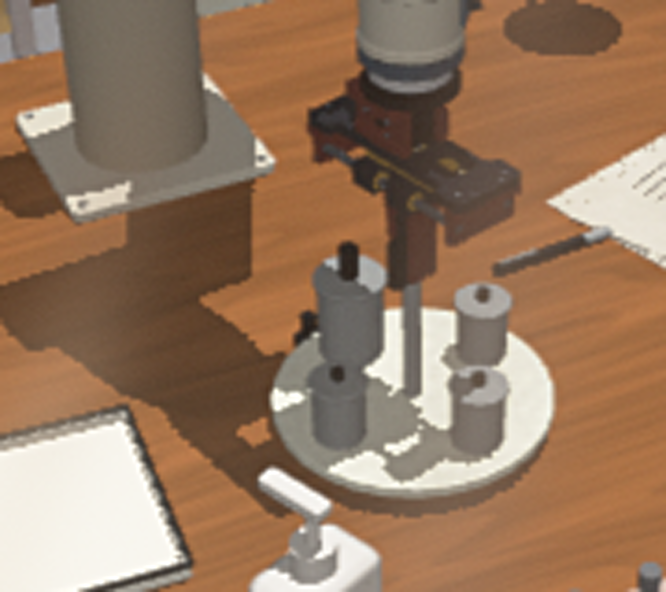

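The lid is at -164.8° against the pointer at -164.8°, and the arm is still with the grip held. Handing in.

```bash
python3 -c "
from workcell import ctrl
o=ctrl.get_obs();print(o['t'],o['ft_force'],o['width']);print(ctrl.close_job())"
```

```text
22.4 [ 4.77614757  0.05288288 -4.17639762] 11.988729501968553
the job is handed in; nothing more can be done
None
```

The loose lid is on the open canister, and the carousel is turned so that canister stands at the pointer. I handed in at about 22.4 s, still gripping the upright grip.

- **Lid:** I put it on with about 10 N of contact. Afterwards the disc measured level (slope about 0.003) and fully down. Its top read 105 mm against 106 mm expected; the cameras read about 1 mm low throughout. It stayed centred about 80 mm from the axis.
- **Turn:** About -100°, with a last -1.1° trim. The wrist camera then gave the canister at -164.8° and the pointer at about -164.8°. I'd trust that to about half a degree.
- **Holding:** The last readings were 11.9 mm grip width (the bar is 12 mm), the arm still, and about 5 N of side load and 4–5 N of vertical load at the wrist.

**What went wrong or disagreed:**
- **First grasp:** It slipped off the knob. Both cameras put the fingertips about 7 mm behind the reported TCP, not the stated 19 mm ahead. I went about 26 mm deeper and the second grasp held; the lid had not moved in between.
- **Final alignment check:** The arm hid the carousel from the top camera at the end, and the canister hid part of the pointer from the wrist camera. The pointer angle therefore comes from earlier clear views. The scene camera's lid fit, taken just before the trim, read about 4° off, but it used few points and an axis position that differs by several mm, so I did not use it.

I did not touch anything else on the desk, and the other things looked unmoved in the late pictures; I did not measure them.

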